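Drive the loose wedge of the chopping-board rack home

ROBOT

A 7-joint arm with a two-finger parallel gripper is mounted at the origin on the work surface. World frame = base frame: x ahead of the robot, y to its left, z up, the work surface at z = 0. Lengths are in mm, angles in rad, forces in N, time in s.
With the tool pointing down it reaches from about 425 to 975 mm from the base axis. Payload 16.7 kg.
Tool frame: the origin (TCP) lies midway between the tips of the shut fingers; the grasp point (between the pads) lies 19 mm behind it; z points along the fingers, y is the direction in which the jaws open and shut (so a half turn about z gives the same grasp; the last joint's range is limited). The gripper opens to 85 mm and grips with 20 to 120 N. Pads are 22 mm wide; open, the fingers measure 114 mm over their backs; the gripper's body (76 mm by 85 mm) begins 54 mm behind the grasp point. The pads swing forward as they close: fully open they stand 13 mm farther back than shut.
Start: joints at [1.103, 0.426, 0.074, 1.606, -0.034, 1.111, -0.067], TCP at [211.532, -640.961, 231.302] pointing down, gripper open.
Joint ranges: [-2.85, 2.85], [-0.5, 2.14], [-1.23, 1.37], [0.21, 2.46], [-1.02, 4.16], [0.16, 2.05], [-2.73, 2.73]. Speed limits (rad/s): [1.89, 1.89, 2.39, 2.39, 3.01, 3.01, 3.01].

INTERFACE

Orientations are given as a unit quaternion [w, x, y, z].
In Python, from rig import r, optics, workorder gives the robot as it stands. The module is installed in compiled form; this text tells all that it offers.
- The arm moves only by the tool jog_arm, never from a script. Its argument "series" is a list of rows, each an object with "delta_pos": the shift along the world's x, y, z in m, a list of three; "dr": the turn, a rotation vector about the world's x, y, z in degrees, a list of three. In form: [{"delta_pos": [dx, dy, dz], "dr": [wx, wy, wz]}, ...]. A call has 1 to 12 rows; each row shifts and turns the pose as measured when the row begins; what a row does not reach is not made up. A row lasts 1/12 s, in which the tool goes at most 41.7 mm and 7.16 degrees, less where a joint would pass 70% of its speed; a pose out of reach is approached as far as the arm can. A call with a gripper value outside its range is refused whole. "gripper" is the closure, from 0 (fully open) to 1 (shut), set as the call begins (left out, the last holds). The fingers move at their own pace and stop on an object; the grip force is fixed at half the most. Time passes only in rows, so rows that do not move let the fingers close. It gives the time, the measured TCP pose, the force and the opening at its end, in the units of the state.
- r.read_state(): the state, without advancing time (a new reading comes with each control period).
- optics.read_camera(name): name is "side" or "top"; returns the picture (420x560x3 uint8, red, green, blue); there is no depth.
- optics.camera_model(name): a dict with "intrinsics" (3x3 intrinsics, pixels), "dist" ([k1, k2, p1, p2, k3] as OpenCV has them; the pictures are not rectified), "R" (3x3) and "t" (3): a world point X has camera coordinates R X + t. Camera axes: x right, y down, z forward; pixel columns grow to the right and rows downward; lengths in mm; the calibration is good to about 2 mm. A picture is of the moment at which its call begins. camera_model takes no time and is no camera call.
- workorder.finish_job(): hands the job in, once; it reports no verdict.
The state is a dict: "time_s": time; "qpos": joint angles; "joint_velocities": joint speeds; "tau": joint torques, N m; "ee_pos": TCP position; "eef_rot": TCP orientation; "contact_force": force on the tool from outside, world axes, zero at the start; "wrist_torque": the same for the moment, N m; "gripper_width": finger opening in mm.
Only numpy, scipy, OpenCV 4.12 (cv2) and the standard library are available. Lean on these libraries where they do the work, as an engineer would, in place of code of your own. Each camera call takes 0.05 s, during which the arm holds its last target. There are 200 camera calls.

TASK

One wedge of the wooden chopping-board rack has worked loose and stands proud. Take the wooden pestle from its cork trivet, drive that wedge down with the pestle's foot (not with the gripper) until it is fully home and stops, then stand the pestle upright on its trivet again and let go. Do not knock over the oil bottle.

Things in the scene. Friction and masses are not known exactly. Their poses are not given: they have to be found in the camera images.
- wedge: The loose pale wooden wedge, upright in the tenon at one end of the fixed brown board rack. Origin: middle of its 26 x 26 mm top face; z up, y towards the rack's middle. It slides only down, rubbing with 6 N, and stays put. Top 135-147 mm above the counter at the start, 115 mm fully home (hard stop), like the one at the other end. Panel 12 mm off at +y is 100 mm high; boards, 80 mm off, 180 mm.
- pestle: Pale round wooden pestle, 135 mm tall, 0.22 kg, upright on the trivet. Origin: centre of its flat foot, z up its axis. Foot 46 mm in diameter up to 50 mm, a shoulder narrowing to 28 mm at 68 mm, then a handle 26 to 28 mm in diameter up to 120 mm with a 34 mm knob on top. Grip the handle around 100 mm above the foot.
- trivet: Round cork trivet, 130 mm in diameter, 10 mm thick, fixed to the counter. Origin: centre of its underside, on the counter (its top is at 10 mm).
- oil: Green oil bottle with a black cap, 64 mm in diameter, 180 mm tall, standing loose on the counter. Origin: centre of its foot, z up. A dark pepper mill (60 mm in diameter, 165 mm tall), shaped much like the pestle, also stands near; nothing near the work is taller than 180 mm.
Things that resemble listed ones, but are neither listed nor needed, are in the scene too. There is more than one size of the pestle; the one meant has the size given above.

How it is judged:
By the outcome, as a careful person would: the job done as asked, in the order asked, and still so for the second after the job is handed in, with the robot touching nothing.
It also fails if it takes over 54 s, if anything falls off the work surface, if the arm or the gripper's body presses on something with over 40 N, if the wrist force passes 120 N, or if a joint passes its speed limit or range.

## Working session

There is one attempt and no reset: what is moved stays moved. The work goes in short steps, Python scripts to look and compute and a tool call to move; the robot and the scene stay as the last step left them, time stands still between calls to the robot, and variables do not carry over. Pictures are saved under pics/ and viewed, about 8 in all and at most 12, crops included, and the job is handed in when it is done.

Besides the shell and the picture viewer there is one more tool, called after "Request:" by a JSON object that holds its "op" and its "data". jog_arm: Moves the arm, as the interface text tells. Its arguments: {"type":"object","properties":{"series":{"type":"array","items":{"type":"object","properties":{"delta_pos":{"type":"array","items":{"type":"number"}},"dr":{"type":"array","items":{"type":"number"}}}}},"gripper":{"type":"number"}},"required":["series"]}

```bash
mkdir -p pics
cat > h.py <<'E'
import numpy as np, cv2
from rig import r, optics, workorder
def snap(n,f):
    im=optics.read_camera(n); cv2.imwrite(f'pics/{f}.png',im[:,:,::-1]); return im
def cm(n):
    c=optics.camera_model(n); return [np.array(c[k],float) for k in("intrinsics","dist","R","t")]
def ray(n,uv):
    K,d,R,t=cm(n); p=cv2.undistortPoints(np.array([[uv]],float),K,d)[0,0]
    return -R.T@t, R.T@np.array([p[0],p[1],1.])
def onz(n,uv,z):
    o,d=ray(n,uv); return o+d*(z-o[2])/d[2]
def proj(n,X):
    K,d,R,t=cm(n); return cv2.projectPoints(np.array(X,float).reshape(-1,1,3),cv2.Rodrigues(R)[0],t,K,d)[0][:,0]
def tri(a,ua,b,ub):
    o,d=ray(a,ua);p,e=ray(b,ub); A=np.c_[d,-e]; s=np.linalg.lstsq(A,p-o,rcond=None)[0]
    x,y=o+s[0]*d,p+s[1]*e; return (x+y)/2,np.linalg.norm(x-y)
E
python3 - <<'E'
from h import *
snap('side','s0');snap('top','t0')
for n in('side','top'):
    K,d,R,t=cm(n);print(n,-R.T@t,R[2],K[0,0],d)
s=r.read_state();print(s['time_s'],s['ee_pos'],s['eef_rot'],s['contact_force'],s['gripper_width'])
E
```

```text
side [403.08520655 467.89662849 639.88103201] [ 0.17278987 -0.74592328 -0.64322789] 395.4800153232705 [-0.10771578  0.          0.          0.          0.        ]
top [ 441.69415655 -161.44128276 1048.32704907] [ 9.20406093e-02  4.61037501e-04 -9.95755147e-01] 458.61778858824226 [-0.15537243  0.          0.          0.          0.        ]
0.1 [ 211.44168739 -640.61670657  230.67403041] [-5.90721478e-04  9.87323286e-01  1.58721027e-01 -1.26478662e-04] [ 0.02613088  0.27458043 -0.73738377] 85.62603051556432
```

View pics/s0.png

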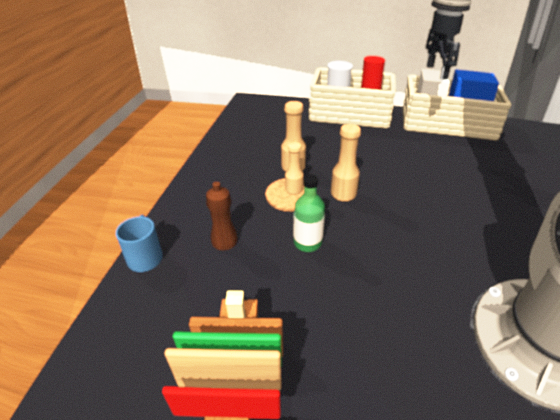

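View pics/t0.png

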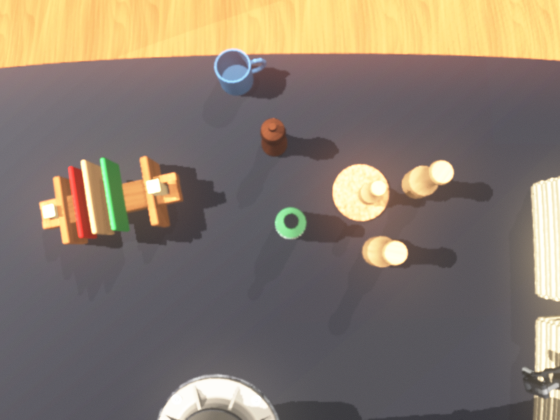

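Views: the top one shows the rack with wedges at (154,187) and (50,211), the oil bottle at (290,223), the mill at (273,135) and the trivet at (360,192).

Things that could be taken for the pestle:
- A: on the trivet, top (378,188) / side (294,170), the smallest
- B: top (441,173) / side (293,130), taller
- C: top (395,253) / side (348,160), taller
- D: the dark mill, top (273,135) / side (220,215)

A fits the description. For the wedge there are two candidates, right (154,187) and left (50,211). I'll check both choices in one close crop.

Run:
```python
from h import *
t=cv2.imread('pics/t0.png');s=cv2.imread('pics/s0.png')
def c(im,x,y,w,h): return cv2.resize(im[y:y+h,x:x+w],(400,300),interpolation=cv2.INTER_CUBIC)
o=np.vstack([np.hstack([c(t,320,150,100,75),c(s,255,140,100,75)]),np.hstack([c(t,30,145,160,120),c(s,195,280,100,75)])])
cv2.imwrite('pics/crop1.png',o)
```

```text
(no output)
```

View pics/crop1.png

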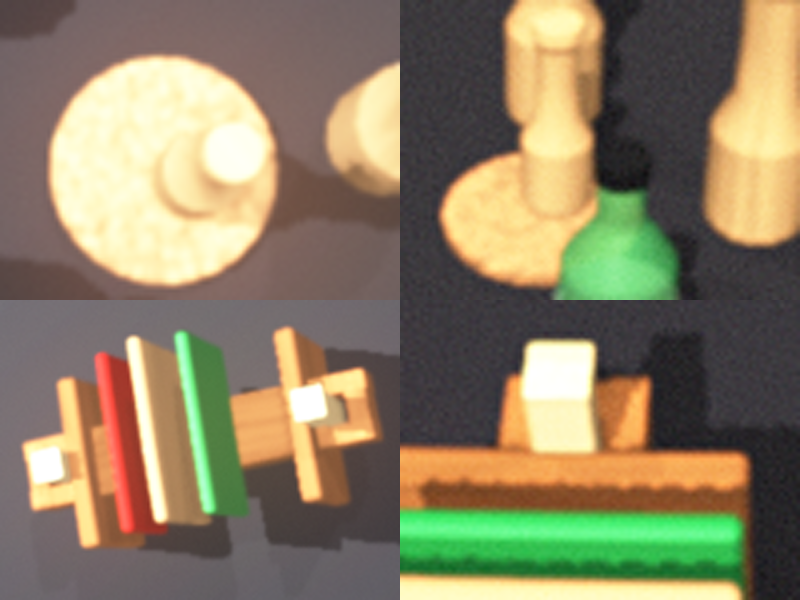

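The crop shows A as a small pestle standing alone on the cork trivet: top knob at (378.8,188.5). The right wedge stands clearly proud at top (155.6,186.2) / side (235,297.5). The left one is at (48.4,211). Next I measure both.

Run:
```python
from h import *
np.set_printoptions(suppress=True,precision=1)
im=cv2.imread('pics/t0.png')
hsv=cv2.cvtColor(im,cv2.COLOR_BGR2HSV)
print('wedge',*tri('top',(155.6,186.2),'side',(235,297.5)))
for z in(115,135,147): print(z,onz('top',(155.6,186.2),z),onz('top',(48.4,211),z))
m=((im[:,:,2]>120)&(im[:,:,1]>90)).astype(np.uint8)
m2=np.zeros_like(m);m2[155:232,325:396]=m[155:232,325:396]
cs,_=cv2.findContours(m2,0,1);c=max(cs,key=cv2.contourArea);(cc,rr)=cv2.minEnclosingCircle(c);print('trivet px',cc,rr,onz('top',cc,10))
for n,p in(('top A',(378.8,188.5)),):
  k=onz('top',p,145);print('knob',k, 'side pred foot',proj('side',[[k[0],k[1],10],[k[0],k[1],145]]))
# sat-bright blobs: knob / wedges
w=((im.min(2)>175)).astype(np.uint8)
n,l,st,ce=cv2.connectedComponentsWithStats(w)
for i in range(1,n):
  if st[i,4]>40: print(st[i],ce[i])
# oil & mill
print('oil',onz('top',(290,223),180),'mill',onz('top',(272,125),165))
print('B',onz('top',(441,173),180),'C',onz('top',(395,253),180))
print('tri knob',tri('top',(378.8,188.5),'side',(295.5,146.5)))
# rack corners / board axis
print('boards top red/green', onz('top',(30+190/2.5,145+40/2.5),180),onz('top',(30+230/2.5,145+215/2.5),180))
print('panel top', onz('top',(30+285/2.5,145+28/2.5),100),onz('top',(30+310/2.5,145+200/2.5),100))
```

```text
wedge [561.8 103.8 127.1] 2.4711051334277814
115 [562.2 107.  115. ] [512.5 344.6 115. ]
135 [559.6 101.3 135. ] [511.  333.8 135. ]
147 [558.   97.8 147. ] [510.1 327.3 147. ]
trivet px (365.28497314453125, 191.1143798828125) 44.4921760559082 [ 558.6 -345.5   10. ]
knob [ 548.4 -348.9  145. ] side pred foot [[295.2 188.8]
 [295.8 144.3]]
[218  48  32  19  94] [235.2  52.3]
[ 81 160  15  73 322] [ 88.  196.1]
[431 161  22  22 386] [441.6 171.4]
[ 333  165   54   55 1993] [358.1 190.7]
[409 169   9  21 113] [413.2 178.3]
[ 532  177   28  124 3049] [546.8 237.2]
[146 178  15  16 188] [152.7 185.9]
[ 41 203  15  16 185] [ 47.7 210.1]
[384 241  23  23 414] [395.  252.4]
[368 242   6  18  80] [370.7 250.4]
[ 535  317   25   55 1074] [546.5 341.6]
[ 158  375  117   45 2673] [213.6 397.7]
[543 384  17  20 146] [552.5 391.8]
oil [ 480.3 -170.4  180. ] mill [ 674.5 -137.5  165. ]
B [ 573.6 -466.1  180. ] C [ 420.5 -369.6  180. ]
tri knob (array([ 549.2, -350.4,  137.9]), np.float64(0.005198300586915049))
boards top red/green [605.3 190.3 180. ] [467.6 154.  180. ]
panel top [629.  138.1 100. ] [482.2 113.6 100. ]
```

Run:
```python
from h import *
np.set_printoptions(suppress=True,precision=1)
print('wedge',*tri('top',(153.2,186),'side',(234.5,297.3)),*tri('top',(153.2,186),'side',(234.5,299)))
for z in(135,141,147): 
  X=onz('top',(153.2,186),z);print(X,proj('side',X))
print('trivet',onz('top',(360.25,192.1),10),'home wedge',onz('top',(48,210.5),115))
print('knob',onz('top',(378.5,188.1),145))
```

```text
wedge [561.4 107.3 132.3] 1.9365321548069774 [561.6 108.2 129. ] 1.553094286060997
[560.1 106.3 135. ] [[235.9 296. ]]
[559.3 104.5 141. ] [[236.4 292.8]]
[558.5 102.8 147. ] [[236.9 289.6]]
trivet [ 556.5 -333.8   10. ] home wedge [513.6 345.6 115. ]
knob [ 549.2 -348.4  145. ]
```

Request:
{"op": "jog_arm", "data": {"series": [{"delta_pos": [0.03, 0.025, 0]}, {"delta_pos": [0.03, 0.025, 0]}, {"delta_pos": [0.03, 0.025, 0]}, {"delta_pos": [0.03, 0.025, 0]}, {"delta_pos": [0.03, 0.025, 0]}, {"delta_pos": [0.03, 0.025, 0]}, {"delta_pos": [0.03, 0.025, 0]}, {"delta_pos": [0.03, 0.025, 0]}, {"delta_pos": [0.03, 0.025, 0]}, {"delta_pos": [0.03, 0.025, 0]}, {"delta_pos": [0.03, 0.025, 0]}], "gripper": 0}}

```text
$.series[0]: bad value
```

Request:
{"op": "jog_arm", "data": {"series": [{"delta_pos": [0.03, 0.025, 0.0], "dr": [0, 0, 0]}, {"delta_pos": [0.03, 0.025, 0.0], "dr": [0, 0, 0]}, {"delta_pos": [0.03, 0.025, 0.0], "dr": [0, 0, 0]}, {"delta_pos": [0.03, 0.025, 0.0], "dr": [0, 0, 0]}, {"delta_pos": [0.03, 0.025, 0.0], "dr": [0, 0, 0]}, {"delta_pos": [0.03, 0.025, 0.0], "dr": [0, 0, 0]}, {"delta_pos": [0.03, 0.025, 0.0], "dr": [0, 0, 0]}, {"delta_pos": [0.03, 0.025, 0.0], "dr": [0, 0, 0]}, {"delta_pos": [0.03, 0.025, 0.0], "dr": [0, 0, 0]}, {"delta_pos": [0.03, 0.025, 0.0], "dr": [0, 0, 0]}], "gripper": 0}}

```text
time_s: 0.93
ee_pos: [510.1, -383.2, 227.5]
eef_rot: [-0.002, 0.989, 0.15, -0.004]
contact_force: [0.8, -0.2, 0.2]
gripper_width: 85.5
```

Request:
{"op": "jog_arm", "data": {"series": [{"delta_pos": [0.02, 0.018, 0.0], "dr": [0, 0, 0]}, {"delta_pos": [0.019, 0.017, 0.0], "dr": [0, 0, 0]}, {"delta_pos": [0.0, 0.0, -0.01], "dr": [0, 0, 0]}, {"delta_pos": [0.0, 0.0, -0.025], "dr": [0, 0, 0]}, {"delta_pos": [0.0, 0.0, -0.02], "dr": [0, 0, 0]}]}}

```text
time_s: 1.35
ee_pos: [561.1, -335.6, 173.4]
eef_rot: [-0.002, 0.988, 0.157, -0.0]
contact_force: [-0.0, 0.4, -0.4]
gripper_width: 85.4
```

Run:
```python
from h import *
s=snap('side','s1');t=snap('top','t1')
p=r.read_state();print(p['ee_pos'],p['eef_rot'])
a=cv2.resize(s[100:220,220:380],(400,300));b=cv2.resize(t[130:250,300:460],(400,300))
cv2.imwrite('pics/c2.png',np.hstack([a,b])[:,:,::-1])
```

```text
[ 559.08519126 -335.72424718  171.4264052 ] [-0.00323597  0.98760166  0.15693021 -0.00232498]
```

View pics/c2.png

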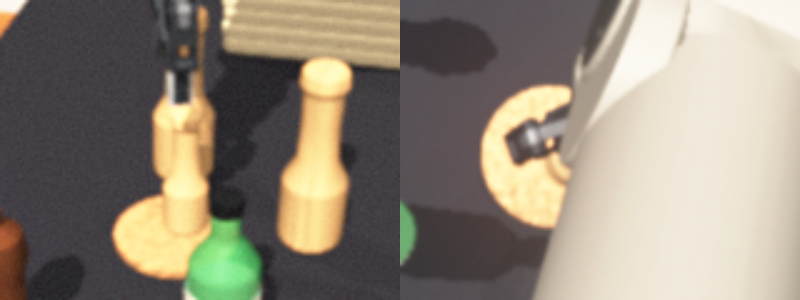

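The side crop shows the open gripper just above the pestle, its near finger at about (292,133). In the top view the arm hides the pestle. The arm coasted about 12 mm past the target, so I correct for that.

Request:
{"op": "jog_arm", "data": {"series": [{"delta_pos": [-0.01, -0.013, 0.0], "dr": [0, 0, 0]}, {"delta_pos": [0.0, 0.0, 0.0], "dr": [0, 0, 0]}, {"delta_pos": [0.0, 0.0, 0.0], "dr": [0, 0, 0]}]}}

```text
time_s: 1.7
ee_pos: [548.3, -349.6, 172.6]
eef_rot: [-0.004, 0.988, 0.157, -0.003]
contact_force: [1.1, 0.3, -0.0]
gripper_width: 85.3
```

Request:
{"op": "jog_arm", "data": {"series": [{"delta_pos": [0.0, 0.0, -0.02], "dr": [0, 0, 0]}, {"delta_pos": [0.0, 0.0, -0.02], "dr": [0, 0, 0]}, {"delta_pos": [0.0, 0.0, -0.02], "dr": [0, 0, 0]}, {"delta_pos": [0.0, 0.0, -0.012], "dr": [0, 0, 0]}, {"delta_pos": [0.0, 0.0, 0.0], "dr": [0, 0, 0]}, {"delta_pos": [0.0, 0.0, 0.0], "dr": [0, 0, 0]}]}}

```text
time_s: 2.2
ee_pos: [549.7, -353.1, 104.9]
eef_rot: [-0.001, 0.988, 0.155, -0.0]
contact_force: [-0.3, 0.0, 0.6]
gripper_width: 85.2
```

Request:
{"op": "jog_arm", "data": {"series": [{"delta_pos": [0.0, 0.004, -0.012], "dr": [0, 0, 0]}, {"delta_pos": [0.0, 0.0, 0.0], "dr": [0, 0, 0]}, {"delta_pos": [0.0, 0.0, 0.0], "dr": [0, 0, 0]}]}}

```text
time_s: 2.45
ee_pos: [551.0, -349.4, 94.6]
eef_rot: [0.0, 0.988, 0.154, 0.001]
contact_force: [0.3, -0.8, -0.2]
gripper_width: 85.2
```

Run:
```python
from h import *
s=snap('side','s3')
p=r.read_state();print(p['ee_pos'],p['eef_rot'],p['contact_force'])
R=cv2.resize(s[100:220,220:380],(800,600))
cv2.imwrite('pics/c3.png',R[:,:,::-1])
```

```text
[ 550.84395777 -349.11552542   94.36423333] [-1.38109841e-04  9.87983747e-01  1.54554100e-01  1.06197183e-03] [-0.08246812 -0.58944968 -0.65412992]
```

View pics/c3.png

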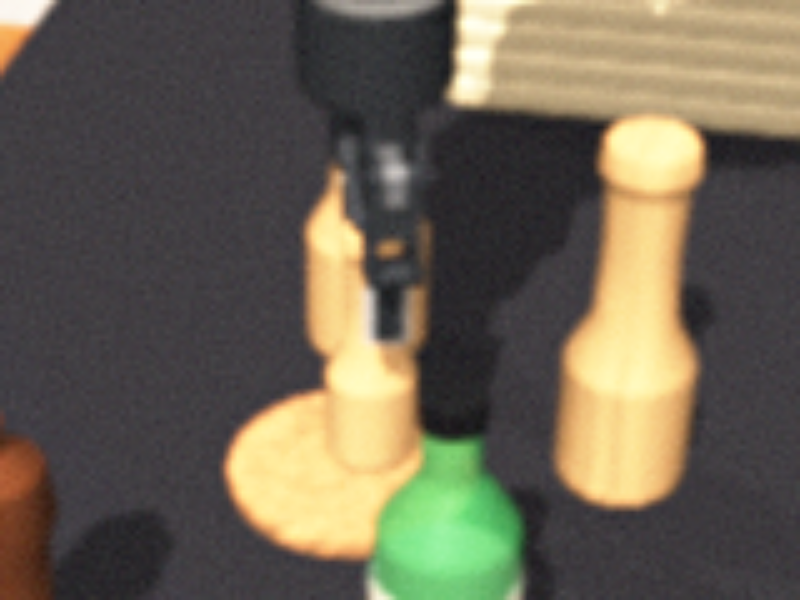

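The side crop shows the near finger over the handle, with the pestle axis at about pixel (294,180). It's well aligned, so I'll lower a little and close.

Request:
{"op": "jog_arm", "data": {"series": [{"delta_pos": [-0.001, 0.0, -0.005], "dr": [0, 0, 0]}, {"delta_pos": [0.0, 0.0, 0.0], "dr": [0, 0, 0]}]}}

```text
time_s: 2.67
ee_pos: [550.3, -349.2, 89.9]
eef_rot: [0.0, 0.988, 0.155, 0.002]
contact_force: [0.3, -0.3, 0.3]
gripper_width: 85.3
```

Request:
{"op": "jog_arm", "data": {"series": [{"delta_pos": [0.0, 0.0, 0.0], "dr": [0, 0, 0]}, {"delta_pos": [0.0, 0.0, 0.0], "dr": [0, 0, 0]}, {"delta_pos": [0.0, 0.0, 0.0], "dr": [0, 0, 0]}, {"delta_pos": [0.0, 0.0, 0.0], "dr": [0, 0, 0]}, {"delta_pos": [0.0, 0.0, 0.0], "dr": [0, 0, 0]}, {"delta_pos": [0.0, 0.0, 0.0], "dr": [0, 0, 0]}, {"delta_pos": [0.0, 0.0, 0.0], "dr": [0, 0, 0]}, {"delta_pos": [0.0, 0.0, 0.0], "dr": [0, 0, 0]}, {"delta_pos": [0.0, 0.0, 0.0], "dr": [0, 0, 0]}, {"delta_pos": [0.0, 0.0, 0.0], "dr": [0, 0, 0]}, {"delta_pos": [0.0, 0.0, 0.0], "dr": [0, 0, 0]}, {"delta_pos": [0.0, 0.0, 0.0], "dr": [0, 0, 0]}], "gripper": 1}}

```text
time_s: 3.67
ee_pos: [550.5, -349.5, 90.7]
eef_rot: [0.001, 0.988, 0.155, 0.002]
contact_force: [-0.5, 0.1, 0.2]
gripper_width: 27.2
```

Request:
{"op": "jog_arm", "data": {"series": [{"delta_pos": [0.0, 0.0, 0.01], "dr": [0, 0, 0]}, {"delta_pos": [0.0, 0.0, 0.02], "dr": [0, 0, 0]}, {"delta_pos": [0.0, 0.0, 0.025], "dr": [0, 0, 0]}, {"delta_pos": [0.0, 0.0, 0.025], "dr": [0, 0, 0]}, {"delta_pos": [0.0, 0.0, 0.025], "dr": [0, 0, 0]}, {"delta_pos": [0.0, 0.0, 0.025], "dr": [0, 0, 0]}, {"delta_pos": [0.0, 0.0, 0.025], "dr": [0, 0, 0]}, {"delta_pos": [0.0, 0.0, 0.02], "dr": [0, 0, 0]}, {"delta_pos": [0.0, 0.0, 0.01], "dr": [0, 0, 0]}, {"delta_pos": [0.0, 0.0, 0.0], "dr": [0, 0, 0]}, {"delta_pos": [0.0, 0.0, 0.0], "dr": [0, 0, 0]}]}}

```text
time_s: 4.58
ee_pos: [546.6, -347.6, 287.8]
eef_rot: [-0.001, 0.988, 0.155, 0.001]
contact_force: [-0.4, 0.2, -3.0]
gripper_width: 27.1
```

Request:
{"op": "jog_arm", "data": {"series": [{"delta_pos": [0.0, 0.01, 0.0], "dr": [0, 0, 0]}, {"delta_pos": [0.001, 0.02, 0.0], "dr": [0, 0, 0]}, {"delta_pos": [0.001, 0.025, 0.0], "dr": [0, 0, 0]}, {"delta_pos": [0.001, 0.025, 0.0], "dr": [0, 0, 0]}, {"delta_pos": [0.001, 0.025, 0.0], "dr": [0, 0, 0]}, {"delta_pos": [0.001, 0.025, 0.0], "dr": [0, 0, 0]}, {"delta_pos": [0.001, 0.025, 0.0], "dr": [0, 0, 0]}, {"delta_pos": [0.001, 0.025, 0.0], "dr": [0, 0, 0]}, {"delta_pos": [0.001, 0.025, 0.0], "dr": [0, 0, 0]}, {"delta_pos": [0.001, 0.025, 0.0], "dr": [0, 0, 0]}, {"delta_pos": [0.001, 0.015, 0.0], "dr": [0, 0, 0]}, {"delta_pos": [0.0, 0.0, 0.0], "dr": [0, 0, 0]}]}}

```text
time_s: 5.58
ee_pos: [545.4, -82.6, 268.6]
eef_rot: [-0.006, 0.988, 0.155, -0.012]
contact_force: [0.4, 0.8, -2.1]
gripper_width: 27.3
```

Request:
{"op": "jog_arm", "data": {"series": [{"delta_pos": [0.002, 0.01, 0.005], "dr": [0, 0, 0]}, {"delta_pos": [0.002, 0.02, 0.005], "dr": [0, 0, 0]}, {"delta_pos": [0.002, 0.025, 0.005], "dr": [0, 0, 0]}, {"delta_pos": [0.002, 0.025, 0.002], "dr": [0, 0, 0]}, {"delta_pos": [0.002, 0.025, 0.002], "dr": [0, 0, 0]}, {"delta_pos": [0.002, 0.025, 0.002], "dr": [0, 0, 0]}, {"delta_pos": [0.002, 0.02, 0.0], "dr": [0, 0, 0]}, {"delta_pos": [0.001, 0.01, 0.0], "dr": [0, 0, 0]}, {"delta_pos": [0.0, 0.0, 0.0], "dr": [0, 0, 0]}, {"delta_pos": [0.0, 0.0, 0.0], "dr": [0, 0, 0]}]}}

```text
time_s: 6.42
ee_pos: [555.6, 86.4, 284.2]
eef_rot: [-0.007, 0.988, 0.153, -0.018]
contact_force: [-0.6, -0.3, -1.8]
gripper_width: 27.2
```

```bash
cat >> h.py <<'E'
from scipy.spatial.transform import Rotation as Ro
def tilt():
    p=r.read_state();w,x,y,z=p['eef_rot'];a=Ro.from_quat([x,y,z,w]).as_matrix()[:,2]
    return np.round(p['ee_pos'],1),'fix dr deg',np.round(np.degrees(np.cross(a,[0,0,-1])),2),np.round(p['contact_force'],1)
E
python3 -c "
from h import *
print(*tilt())"
```

```text
[555.6  86.4 284.2] fix dr deg [-0.47 -2.19 -0.  ] [-0.6 -0.3 -1.8]
```

Request:
{"op": "jog_arm", "data": {"series": [{"delta_pos": [0.002, 0.01, 0.0], "dr": [-0.2, -1.1, 0]}, {"delta_pos": [0.002, 0.009, 0.0], "dr": [-0.2, -1.1, 0]}, {"delta_pos": [0.0, 0.0, 0.0], "dr": [0, 0, 0]}, {"delta_pos": [0.0, 0.0, 0.0], "dr": [0, 0, 0]}]}}

```text
time_s: 6.75
ee_pos: [560.0, 103.6, 283.5]
eef_rot: [0.001, 0.989, 0.151, 0.002]
contact_force: [0.4, -0.4, -2.4]
gripper_width: 27.2
```

Run:
```python
from h import *
print(*tilt())
s=snap('side','s4')
cv2.imwrite('pics/c4.png',cv2.resize(s[170:380,150:350],(700,560))[:,:,::-1] if 0 else cv2.resize(s[180:360,150:350],(800,600))[:,:,::-1])
```

```text
[560.  103.6 283.5] fix dr deg [0.04 0.19 0.  ] [ 0.4 -0.4 -2.4]
```

View pics/c4.png

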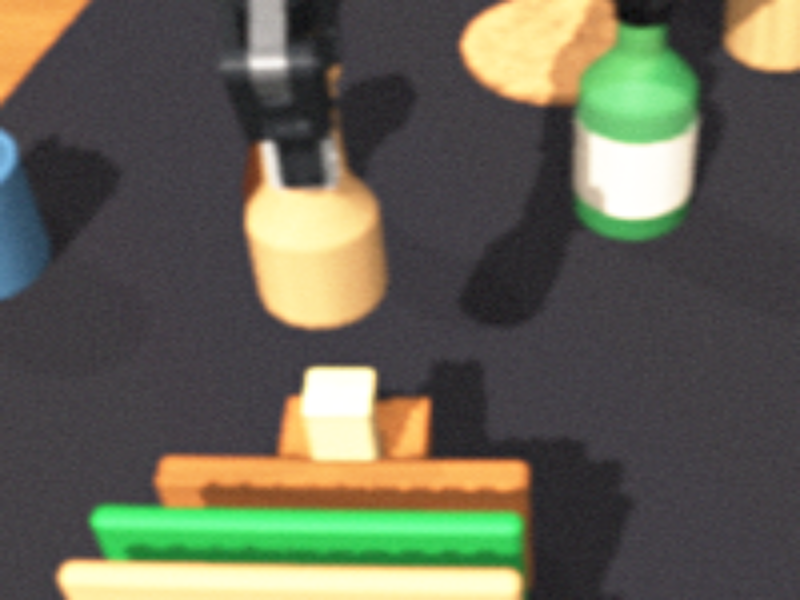

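The side crop shows the pestle upright above the wedge: foot bottom at about (231,261) full-frame, wedge top at about (235,278). I'll check its lateral position by projection.

Run:
```python
from h import *
# foot bottom front edge & left/right extent predicted
a=np.linspace(0,2*np.pi,73)
for dz in(203,):
  P=proj('side',np.c_[560+23*np.cos(a),103.6+23*np.sin(a),np.full(73,dz)]);print(P.min(0),P.max(0))
print('seen x 261/4+150..386/4+150 =',215.2,246.5,'bottom',180+327/4*0.9)
c=np.array([[560+ (13*i*np.cos(.19)-13*j*np.sin(.19)),105+13*i*np.sin(.19)+13*j*np.cos(.19),138] for i in(-1,1) for j in(-1,1)])
print(proj('side',c))
```

```text
[216.79070344 254.60186154] [248.03337137 278.09219769]
seen x 261/4+150..386/4+150 = 215.2 246.5 bottom 253.575
[[244.96207357 287.76521084]
 [243.48280173 300.97957496]
 [228.84532667 287.52043228]
 [226.87530809 300.69441383]]
```

Predicted and seen positions agree within about 1.5 px, with the same bias for foot and wedge, so they're aligned. Descending.

Request:
{"op": "jog_arm", "data": {"series": [{"delta_pos": [0.0, 0.001, -0.01], "dr": [0, 0, 0]}, {"delta_pos": [0.0, 0.0, -0.015], "dr": [0, 0, 0]}, {"delta_pos": [0.0, 0.0, -0.012], "dr": [0, 0, 0]}, {"delta_pos": [0.0, 0.0, -0.008], "dr": [0, 0, 0]}, {"delta_pos": [0.0, 0.0, 0.0], "dr": [0, 0, 0]}, {"delta_pos": [0.0, 0.0, 0.0], "dr": [0, 0, 0]}]}}

```text
time_s: 7.3
ee_pos: [559.9, 102.4, 234.8]
eef_rot: [0.001, 0.989, 0.15, 0.002]
contact_force: [-1.0, 0.1, -2.0]
gripper_width: 27.0
```

```bash
python3 -c "
from h import *
print(*tilt())"
```

```text
[559.9 102.4 234.8] fix dr deg [0.07 0.2  0.  ] [-1.   0.1 -2. ]
```

Foot is at about 154. Now slow steps.

Request:
{"op": "jog_arm", "data": {"series": [{"delta_pos": [0.0, 0.002, -0.003], "dr": [0, 0, 0]}, {"delta_pos": [0.0, 0.0, -0.003], "dr": [0, 0, 0]}, {"delta_pos": [0.0, 0.0, -0.003], "dr": [0, 0, 0]}, {"delta_pos": [0.0, 0.0, -0.003], "dr": [0, 0, 0]}]}}

```text
time_s: 7.63
ee_pos: [560.8, 104.5, 223.5]
eef_rot: [0.001, 0.989, 0.149, 0.003]
contact_force: [-0.6, 0.1, -2.0]
gripper_width: 27.3
```

Request:
{"op": "jog_arm", "data": {"series": [{"delta_pos": [0.0, 0.0, -0.003], "dr": [0, 0, 0]}, {"delta_pos": [0.0, 0.0, -0.003], "dr": [0, 0, 0]}, {"delta_pos": [0.0, 0.0, -0.003], "dr": [0, 0, 0]}]}}

```text
time_s: 7.88
ee_pos: [561.3, 104.7, 214.3]
eef_rot: [0.001, 0.989, 0.149, 0.003]
contact_force: [-0.1, 0.2, 4.9]
gripper_width: 27.2
```

Request:
{"op": "jog_arm", "data": {"series": [{"delta_pos": [0.0, 0.0, -0.003], "dr": [0, 0, 0]}, {"delta_pos": [0.0, 0.0, -0.003], "dr": [0, 0, 0]}]}}

```text
time_s: 8.05
ee_pos: [561.9, 104.9, 208.5]
eef_rot: [0.001, 0.989, 0.149, 0.004]
contact_force: [-0.8, 0.1, 4.2]
gripper_width: 27.4
```

Request:
{"op": "jog_arm", "data": {"series": [{"delta_pos": [0.0, 0.0, -0.003], "dr": [0, 0, 0]}, {"delta_pos": [0.0, 0.0, -0.003], "dr": [0, 0, 0]}, {"delta_pos": [-0.001, 0.0, -0.002], "dr": [0, 0, 0]}]}}

```text
time_s: 8.3
ee_pos: [561.3, 105.0, 200.1]
eef_rot: [0.001, 0.989, 0.149, 0.005]
contact_force: [0.1, -0.9, 3.3]
gripper_width: 27.0
```

Request:
{"op": "jog_arm", "data": {"series": [{"delta_pos": [0.0, 0.0, -0.002], "dr": [0, 0, 0]}, {"delta_pos": [0.0, 0.0, -0.002], "dr": [0, 0, 0]}]}}

```text
time_s: 8.47
ee_pos: [561.3, 104.9, 195.7]
eef_rot: [0.001, 0.989, 0.149, 0.005]
contact_force: [-0.4, 0.1, 3.6]
gripper_width: 27.2
```

Request:
{"op": "jog_arm", "data": {"series": [{"delta_pos": [0.0, 0.0, -0.002], "dr": [0, 0, 0]}]}}

```text
time_s: 8.55
ee_pos: [562.5, 105.3, 195.0]
eef_rot: [0.001, 0.989, 0.149, 0.006]
contact_force: [-2.2, -1.4, 38.5]
gripper_width: 27.0
```

Request:
{"op": "jog_arm", "data": {"series": [{"delta_pos": [0.0, 0.0, -0.001], "dr": [0, 0, 0]}]}}

```text
time_s: 8.63
ee_pos: [563.8, 105.7, 195.4]
eef_rot: [0.001, 0.989, 0.149, 0.008]
contact_force: [-0.8, -1.3, 15.9]
gripper_width: 27.1
```

Request:
{"op": "jog_arm", "data": {"series": [{"delta_pos": [0.0, 0.0, 0.01], "dr": [0, 0, 0]}, {"delta_pos": [0.0, 0.0, 0.02], "dr": [0, 0, 0]}, {"delta_pos": [0.0, 0.0, 0.025], "dr": [0, 0, 0]}, {"delta_pos": [0.0, 0.0, 0.025], "dr": [0, 0, 0]}, {"delta_pos": [0.0, 0.0, 0.015], "dr": [0, 0, 0]}, {"delta_pos": [0.0, 0.0, 0.0], "dr": [0, 0, 0]}, {"delta_pos": [0.0, 0.0, 0.0], "dr": [0, 0, 0]}]}}

```text
time_s: 9.22
ee_pos: [560.9, 105.2, 292.6]
eef_rot: [0.0, 0.989, 0.149, 0.005]
contact_force: [-0.3, 0.9, -3.2]
gripper_width: 27.1
```

Run:
```python
from h import *
print(*tilt())
s=snap('side','s5')
cv2.imwrite('pics/c5.png',cv2.resize(s[180:330,150:350],(800,600))[:,:,::-1])
```

```text
[560.9 105.2 292.6] fix dr deg [-0.04  0.56  0.  ] [-0.3  0.9 -3.2]
```

View pics/c5.png

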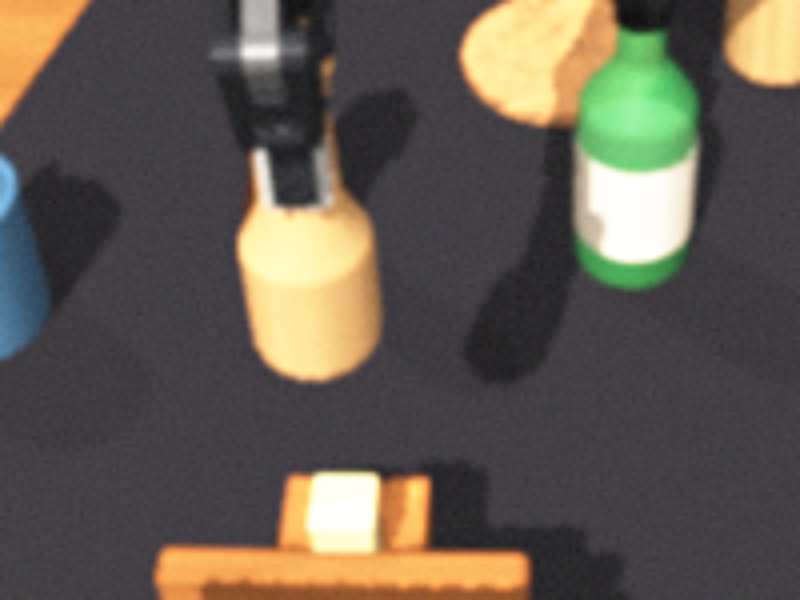

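The side crop shows the wedge now low, its top face at about (236,298–306), with the force spike on the stop at foot ≈ 114.5 mm. The pestle is still held upright and the bottle is standing. Heading back; I'll verify the wedge once the arm is out of the way.

Request:
{"op": "jog_arm", "data": {"series": [{"delta_pos": [0.0, -0.01, 0.0], "dr": [0, 0.5, 0]}, {"delta_pos": [0.0, -0.02, 0.0], "dr": [0, 0, 0]}, {"delta_pos": [0.0, -0.025, 0.0], "dr": [0, 0, 0]}, {"delta_pos": [0.0, -0.025, 0.0], "dr": [0, 0, 0]}, {"delta_pos": [0.0, -0.025, 0.0], "dr": [0, 0, 0]}, {"delta_pos": [0.0, -0.025, 0.0], "dr": [0, 0, 0]}, {"delta_pos": [0.0, -0.025, 0.0], "dr": [0, 0, 0]}, {"delta_pos": [0.0, -0.025, 0.0], "dr": [0, 0, 0]}, {"delta_pos": [0.0, -0.015, 0.0], "dr": [0, 0, 0]}, {"delta_pos": [0.0, 0.0, 0.0], "dr": [0, 0, 0]}]}}

```text
time_s: 10.1
ee_pos: [552.5, -103.9, 278.7]
eef_rot: [-0.002, 0.989, 0.15, -0.011]
contact_force: [-0.1, 0.2, -2.7]
gripper_width: 27.1
```

```bash
python3 -c "
from h import *
print(*tilt())"
```

```text
[ 552.5 -103.9  278.7] fix dr deg [-0.05 -1.32 -0.  ] [-0.1  0.2 -2.7]
```

Request:
{"op": "jog_arm", "data": {"series": [{"delta_pos": [0.001, -0.01, 0.004], "dr": [0, -0.6, 0]}, {"delta_pos": [0.001, -0.02, 0.003], "dr": [0, -0.6, 0]}, {"delta_pos": [0.0, -0.025, 0.001], "dr": [0, 0, 0]}, {"delta_pos": [0.0, -0.025, 0.001], "dr": [0, 0, 0]}, {"delta_pos": [0.0, -0.025, 0.001], "dr": [0, 0, 0]}, {"delta_pos": [0.0, -0.025, 0.001], "dr": [0, 0, 0]}, {"delta_pos": [0.0, -0.025, 0.001], "dr": [0, 0, 0]}, {"delta_pos": [0.0, -0.025, 0.001], "dr": [0, 0, 0]}, {"delta_pos": [0.0, -0.025, 0.0], "dr": [0, 0, 0]}, {"delta_pos": [0.0, -0.018, 0.0], "dr": [0, 0, 0]}, {"delta_pos": [0.0, 0.0, 0.0], "dr": [0, 0, 0]}, {"delta_pos": [0.0, 0.0, 0.0], "dr": [0, 0, 0]}]}}

```text
time_s: 11.1
ee_pos: [548.6, -339.9, 284.6]
eef_rot: [-0.003, 0.988, 0.154, -0.005]
contact_force: [0.2, 0.2, -2.3]
gripper_width: 27.3
```

Run:
```python
from h import *
np.set_printoptions(suppress=True,precision=1)
print(*tilt())
t=snap('top','t6');s=snap('side','s6')
w=((t.min(2)>175)).astype(np.uint8)
n,l,st,ce=cv2.connectedComponentsWithStats(w)
for i in range(1,n):
  if st[i,4]>100 and st[i,0]<200: print(st[i],ce[i])
for u in ((153.5,186),): pass
for i in range(1,n):
  if 120<st[i,4]<260 and st[i,0]<200:
    b=st[i]; u=(b[0]+b[2]/2-.5,b[1]+b[3]/2-.5); X=onz('top',u,115); print(X,proj('side',X))
a=cv2.resize(t[145:265,30:190],(400,300));b=cv2.resize(s[100:220,220:380],(400,300));c=cv2.resize(s[270:345,190:290],(400,300))
cv2.imwrite('pics/c6.png',np.vstack([np.hstack([a,b]),np.hstack([c,c*0])])[:,:,::-1])
```

```text
[ 548.6 -339.9  284.6] fix dr deg [-0.3 -0.6 -0. ] [ 0.2  0.2 -2.3]
[ 81 160  15  73 258] [ 88.  196.2]
[149 180  14  15 169] [155.6 187.1]
[ 42 203  13  15 160] [ 48.  210.4]
[ 159  379  106   41 1955] [207.1 396.4]
[543.6 254.4 115. ] [[217.5 392.4]]
[560.5 107.2 115. ] [[236.6 304. ]]
[514.7 345.7 115. ] [[216.7 467.5]]
```

View pics/c6.png

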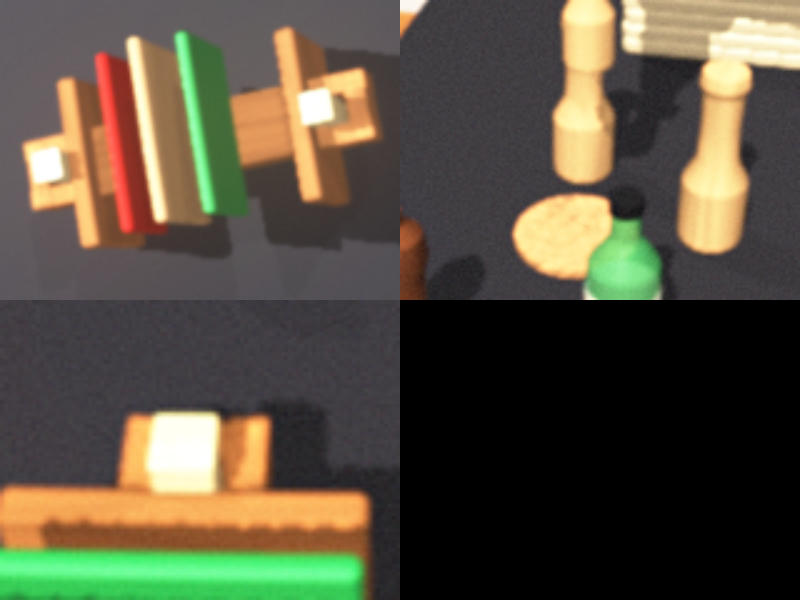

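The crops show the wedge face centre in the side view at about (236.6,304), and the projection for a 115 mm height gives (236.6,304.0). So it's home. The trivet is empty with the pestle held above it. Placing.

Request:
{"op": "jog_arm", "data": {"series": [{"delta_pos": [0.003, 0.002, -0.01], "dr": [-0.3, -0.6, 0]}, {"delta_pos": [0.0, 0.0, -0.02], "dr": [0, 0, 0]}, {"delta_pos": [0.0, 0.0, -0.025], "dr": [0, 0, 0]}, {"delta_pos": [0.0, 0.0, -0.025], "dr": [0, 0, 0]}, {"delta_pos": [0.0, 0.0, -0.025], "dr": [0, 0, 0]}, {"delta_pos": [0.0, 0.0, -0.025], "dr": [0, 0, 0]}, {"delta_pos": [0.0, 0.0, -0.02], "dr": [0, 0, 0]}, {"delta_pos": [0.0, 0.0, -0.01], "dr": [0, 0, 0]}, {"delta_pos": [0.0, 0.0, 0.0], "dr": [0, 0, 0]}, {"delta_pos": [0.0, 0.0, 0.0], "dr": [0, 0, 0]}]}}

```text
time_s: 12.03
ee_pos: [555.5, -324.4, 121.5]
eef_rot: [-0.0, 0.987, 0.162, 0.003]
contact_force: [-0.8, -1.0, -1.9]
gripper_width: 27.5
```

```bash
python3 -c "
from h import *
print(*tilt())"
```

```text
[ 555.5 -324.4  121.5] fix dr deg [-0.06  0.37  0.  ] [-0.8 -1.  -1.9]
```

Request:
{"op": "jog_arm", "data": {"series": [{"delta_pos": [0.0, -0.006, -0.008], "dr": [0, 0.3, 0]}, {"delta_pos": [0.0, -0.004, -0.008], "dr": [0, 0, 0]}, {"delta_pos": [0.0, 0.0, -0.004], "dr": [0, 0, 0]}, {"delta_pos": [0.0, 0.0, 0.0], "dr": [0, 0, 0]}, {"delta_pos": [0.0, 0.0, 0.0], "dr": [0, 0, 0]}]}}

```text
time_s: 12.45
ee_pos: [557.8, -336.3, 103.9]
eef_rot: [0.001, 0.987, 0.162, 0.003]
contact_force: [-0.5, -0.5, -1.7]
gripper_width: 27.3
```

```bash
python3 -c "
from h import *
print(*tilt())"
```

```text
[ 557.8 -336.3  103.9] fix dr deg [0.09 0.34 0.  ] [-0.5 -0.5 -1.7]
```

Request:
{"op": "jog_arm", "data": {"series": [{"delta_pos": [0.0, 0.0, -0.004], "dr": [0.1, 0.3, 0]}, {"delta_pos": [0.0, 0.0, -0.003], "dr": [0, 0, 0]}, {"delta_pos": [0.0, 0.0, -0.002], "dr": [0, 0, 0]}, {"delta_pos": [0.0, 0.0, 0.0], "dr": [0, 0, 0]}]}}

```text
time_s: 12.78
ee_pos: [558.2, -336.6, 95.0]
eef_rot: [0.0, 0.987, 0.162, 0.001]
contact_force: [0.6, -0.2, -1.5]
gripper_width: 27.2
```

Request:
{"op": "jog_arm", "data": {"series": [{"delta_pos": [0.0, 0.0, -0.0015], "dr": [0, 0, 0]}, {"delta_pos": [0.0, 0.0, 0.0], "dr": [0, 0, 0]}]}}

```text
time_s: 12.95
ee_pos: [558.2, -336.5, 93.2]
eef_rot: [0.0, 0.987, 0.162, 0.001]
contact_force: [-0.3, 0.3, -2.5]
gripper_width: 27.0
```

Request:
{"op": "jog_arm", "data": {"series": [{"delta_pos": [0.0, 0.0, -0.0015], "dr": [0, 0, 0]}, {"delta_pos": [0.0, 0.0, 0.0], "dr": [0, 0, 0]}]}}

```text
time_s: 13.12
ee_pos: [558.2, -336.4, 91.7]
eef_rot: [0.0, 0.987, 0.162, 0.001]
contact_force: [-0.4, 0.6, -2.4]
gripper_width: 27.1
```

Request:
{"op": "jog_arm", "data": {"series": [{"delta_pos": [0.0, 0.0, -0.001], "dr": [0, 0, 0]}, {"delta_pos": [0.0, 0.0, 0.0], "dr": [0, 0, 0]}]}}

```text
time_s: 13.28
ee_pos: [558.4, -336.5, 90.8]
eef_rot: [0.0, 0.987, 0.162, 0.001]
contact_force: [0.2, 0.4, -1.2]
gripper_width: 26.9
```

Request:
{"op": "jog_arm", "data": {"series": [{"delta_pos": [0.0, 0.0, -0.001], "dr": [0, 0, 0]}, {"delta_pos": [0.0, 0.0, 0.0], "dr": [0, 0, 0]}]}}

```text
time_s: 13.45
ee_pos: [559.1, -336.7, 90.9]
eef_rot: [0.001, 0.987, 0.162, 0.002]
contact_force: [-0.4, -0.2, -2.5]
gripper_width: 27.2
```

Request:
{"op": "jog_arm", "data": {"series": [{"delta_pos": [0.0, 0.0, -0.0015], "dr": [0, 0, 0]}, {"delta_pos": [0.0, 0.0, 0.0], "dr": [0, 0, 0]}]}}

```text
time_s: 13.62
ee_pos: [560.1, -337.0, 90.9]
eef_rot: [0.001, 0.987, 0.162, 0.003]
contact_force: [0.5, -0.9, -1.7]
gripper_width: 27.3
```

Request:
{"op": "jog_arm", "data": {"series": [{"delta_pos": [-0.0015, 0.0, -0.001], "dr": [0, -0.2, 0]}]}}

```text
time_s: 13.7
ee_pos: [559.4, -337.0, 90.5]
eef_rot: [0.002, 0.987, 0.162, 0.005]
contact_force: [0.4, 1.6, 16.5]
gripper_width: 27.1
```

Contact with the trivet is confirmed, so I release.

Request:
{"op": "jog_arm", "data": {"series": [{"delta_pos": [0.0, 0.0, 0.0], "dr": [0, 0, 0]}]}}

```text
time_s: 13.78
ee_pos: [559.4, -337.2, 90.7]
eef_rot: [0.002, 0.987, 0.162, 0.005]
contact_force: [0.5, -0.6, -2.2]
gripper_width: 27.3
```

Request:
{"op": "jog_arm", "data": {"series": [{"delta_pos": [0.0, 0.0, 0.0], "dr": [0, 0, 0]}, {"delta_pos": [0.0, 0.0, 0.0], "dr": [0, 0, 0]}, {"delta_pos": [0.0, 0.0, 0.0], "dr": [0, 0, 0]}, {"delta_pos": [0.0, 0.0, 0.0], "dr": [0, 0, 0]}, {"delta_pos": [0.0, 0.0, 0.0], "dr": [0, 0, 0]}, {"delta_pos": [0.0, 0.0, 0.0], "dr": [0, 0, 0]}, {"delta_pos": [0.0, 0.0, 0.0], "dr": [0, 0, 0]}, {"delta_pos": [0.0, 0.0, 0.0], "dr": [0, 0, 0]}, {"delta_pos": [0.0, 0.0, 0.0], "dr": [0, 0, 0]}], "gripper": 0}}

```text
time_s: 14.53
ee_pos: [558.8, -337.3, 89.9]
eef_rot: [0.002, 0.987, 0.162, 0.005]
contact_force: [0.3, 0.2, 0.3]
gripper_width: 85.3
```

Request:
{"op": "jog_arm", "data": {"series": [{"delta_pos": [0.0, 0.0, 0.005], "dr": [0, 0, 0]}, {"delta_pos": [0.0, 0.0, 0.01], "dr": [0, 0, 0]}, {"delta_pos": [0.0, 0.0, 0.015], "dr": [0, 0, 0]}, {"delta_pos": [0.0, 0.0, 0.015], "dr": [0, 0, 0]}, {"delta_pos": [0.0, 0.0, 0.0], "dr": [0, 0, 0]}]}}

```text
time_s: 14.95
ee_pos: [558.5, -337.0, 138.5]
eef_rot: [0.002, 0.987, 0.162, 0.005]
contact_force: [1.2, -1.3, 0.2]
gripper_width: 85.4
```

Up further and away from the pestle.

Request:
{"op": "jog_arm", "data": {"series": [{"delta_pos": [0.0, 0.0, 0.015], "dr": [0, 0, 0]}, {"delta_pos": [0.0, 0.0, 0.025], "dr": [0, 0, 0]}, {"delta_pos": [0.0, 0.0, 0.03], "dr": [0, 0, 0]}, {"delta_pos": [0.0, 0.0, 0.03], "dr": [0, 0, 0]}, {"delta_pos": [0.0, 0.0, 0.03], "dr": [0, 0, 0]}, {"delta_pos": [-0.02, -0.02, 0.0], "dr": [0, 0, 0]}, {"delta_pos": [-0.025, -0.025, 0.0], "dr": [0, 0, 0]}, {"delta_pos": [-0.025, -0.025, 0.0], "dr": [0, 0, 0]}, {"delta_pos": [-0.025, -0.025, 0.0], "dr": [0, 0, 0]}, {"delta_pos": [-0.025, -0.025, 0.0], "dr": [0, 0, 0]}, {"delta_pos": [-0.015, -0.02, 0.0], "dr": [0, 0, 0]}, {"delta_pos": [0.0, 0.0, 0.0], "dr": [0, 0, 0]}]}}

```text
time_s: 15.95
ee_pos: [417.4, -478.4, 283.6]
eef_rot: [0.004, 0.986, 0.166, 0.008]
contact_force: [0.1, -0.3, 1.1]
gripper_width: 85.6
```

Request:
{"op": "jog_arm", "data": {"series": [{"delta_pos": [0.0, 0.0, 0.0], "dr": [0, 0, 0]}, {"delta_pos": [0.0, 0.0, 0.0], "dr": [0, 0, 0]}, {"delta_pos": [0.0, 0.0, 0.0], "dr": [0, 0, 0]}]}}

```text
time_s: 16.2
ee_pos: [416.5, -479.0, 284.6]
eef_rot: [0.004, 0.986, 0.164, 0.008]
contact_force: [-0.0, 0.4, -0.2]
gripper_width: 85.3
```

Run:
```python
from h import *
t=snap('top','t7');s=snap('side','s7')
cv2.imwrite('pics/c7.png',np.hstack([cv2.resize(t,(400,300)),cv2.resize(s,(400,300))])[:,:,::-1])
cv2.imwrite('pics/c7.png',np.vstack([np.hstack([cv2.resize(t,(400,300)),cv2.resize(s,(400,300))]),np.hstack([cv2.resize(t[130:250,300:460],(400,300)),cv2.resize(s[100:220,220:380],(400,300))])])[:,:,::-1])
```

```text
(no output)
```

View pics/c7.png

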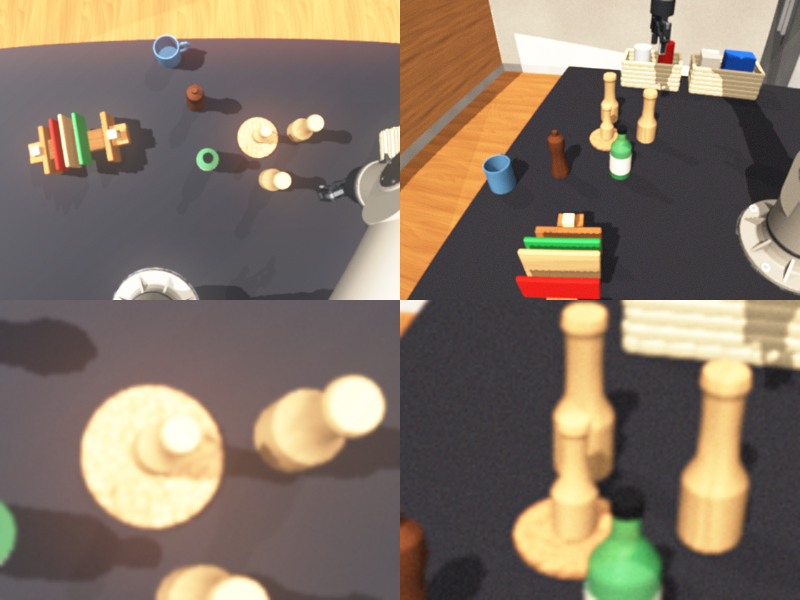

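The final views show the pestle upright near the middle of the trivet (top knob about (372,184)). The wedge is low, the oil bottle, mill and other pestles are standing, and the arm is clear.

```bash
python3 -c "
from h import *
print(workorder.finish_job())"
```

```text
the job is handed in; nothing more can be done
None
```

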